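# Sort the bottles after the perfume class

### The job

Tidy up after the perfume-blending class: sort the five loose containers (two dropper bottles, two flat-sided flacons, one squat jar) into the three wooden trays, each into the tray whose fixed sample at the far end is of the same kind. Stand every one upright on the tray floor and set it down gently, as glass must not be dropped. Leave the beaker that stands among them where it is.

Things in the scene. Friction and masses are not known exactly. Their poses are not given: they have to be found in the camera images.
- dropper_large: Larger dropper bottle to be sorted: round amber glass body 34 mm across with straight sides up to 56 mm, then a narrow black collar and a black rubber bulb, 84 mm high in all, about 90 g. Stands upright; origin at the centre of its underside, z up.
- dropper_small: Smaller dropper bottle to be sorted: round amber glass body 26 mm across with straight sides up to 45 mm, then a narrow black collar and bulb, 68 mm high in all, about 45 g. Stands upright; origin at the centre of its underside, z up.
- flacon_wide: Wide flat-sided spray flacon to be sorted: block of amber glass 48 mm (its x) by 26 mm (its y) by 50 mm high, with a small square black cap (18 mm) on top, 72 mm high in all, about 120 g. Stands upright; origin at the centre of its underside, z up.
- flacon_narrow: Narrow flat-sided spray flacon to be sorted: block of amber glass 34 mm (its x) by 26 mm (its y) by 56 mm high, with a small square black cap (18 mm) on top, 78 mm high in all, about 90 g. Stands upright; origin at the centre of its underside, z up.
- jar: Squat cream jar to be sorted: round, 54 mm across over its full height of 50 mm, amber glass with a flat black screw lid as wide as the jar, about 140 g. Stands upright; origin at the centre of its underside, z up.
- tray_droppers: The tray for dropper bottles. Light wooden tray, 190 mm along its x, 114 mm along its y; floor 5 mm thick, walls 4 mm thick and 12 mm high in all. Origin under its centre, z up. It does not move. A round dropper bottle with a bulb (30 mm across, 76 mm high) is fixed for good on its centre line 62 mm towards its +x end (the end away from the robot) as the sample; the rest of its floor, from its -x wall to the sample, is free.
- tray_flacons: The tray for flat-sided flacons. Light wooden tray, 190 mm along its x, 114 mm along its y; floor 5 mm thick, walls 4 mm thick and 12 mm high in all. Origin under its centre, z up. It does not move. A flat-sided flacon with a square cap (26 mm along the tray's x, 42 mm along its y, 70 mm high) is fixed for good on its centre line 62 mm towards its +x end (the end away from the robot) as the sample; the rest of its floor, from its -x wall to the sample, is free.
- tray_jars: The tray for jars. Light wooden tray, 190 mm along its x, 114 mm along its y; floor 5 mm thick, walls 4 mm thick and 12 mm high in all. Origin under its centre, z up. It does not move. A squat jar with a flat black lid (52 mm across, 46 mm high) is fixed for good on its centre line 62 mm towards its +x end (the end away from the robot) as the sample; the rest of its floor, from its -x wall to the sample, is free.
- beaker: Empty open clear-glass beaker, 52 mm across at the rim, 70 mm high, standing among the things to be sorted. Not to be sorted: leave it where it stands. Origin at the centre of its underside, z up.
Mind the look-alikes: they are no part of the job. What is shaped like the flacon_wide but yellow is not meant.

How it is judged:
By the outcome, as a careful person would: the job done as asked, in the order asked, and still so for the second after the job is handed in, with the robot touching nothing.
It also fails if it takes over 109 s, if anything falls off the work surface, if the arm or the gripper's body presses on something with over 40 N, if the wrist force passes 120 N, or if a joint passes its speed limit or range.

### The arm

A 6-joint arm with a two-finger parallel gripper is mounted at the origin on the work surface. World frame = base frame: x ahead of the robot, y to its left, z up, the work surface at z = 0. Lengths are in m, angles in rad, forces in N, time in s.
With the tool pointing down it reaches from about 0.4 to 0.825 m from the base axis. Payload 7 kg.
Tool frame: the origin (TCP) lies on the mounting face of the last link; the fingertips stand arm.tcp_to_tips ahead of it and the grasp point (between the pads) lies 159 mm ahead of it (arm.tcp_to_tips is the distance from the TCP to the fingertips, in m); z points along the fingers, y is the direction in which the jaws open and shut (so a half turn about z gives the same grasp; the last joint's range is limited). The gripper opens to 88 mm and grips with 3 to 60 N. Pads are 19 mm wide; open, the fingers measure 130 mm over their backs; the gripper's body (78 mm by 193 mm) begins 47 mm behind the grasp point.
Start: joints at [1.479, 0.359, 0.012, 0, -1.224, -0.288], TCP at [0.25, 0.627, 0.405] pointing down, gripper open.
Joint ranges: [-3.07, 3.07], [-1.43, 2.12], [-1.02, 1.25], [-3.03, 1.67], [-3.05, -0], [-3.03, 3.03]. Speed limits (rad/s): [2.39, 2.39, 3.01, 3.14, 3.14, 3.14].

### API

Orientations are given as [roll, pitch, yaw] about the fixed x, y, z axes, in that order (R = Rz(yaw) Ry(pitch) Rx(roll)).
In Python, from station import arm, cams, job_done, finder gives the robot as it stands.
- The arm moves only by the tool play_rows, never from a script. Its argument "targets" is a list that holds one entry, the list of rows, each a list of 4 numbers: the shift along the tool's x, y, z in m, then the turn about the tool's z in degrees. A call has 1 to 5 rows; each row is the pose to reach, as a shift and turn from the pose commanded when the call began, along the tool's axes at that moment; what a row does not reach only later rows make up. A row lasts 1/8 s, in which the tool goes at most 62.5 mm and 10.7 degrees, less where a joint would pass 70% of its speed; a pose out of reach is approached as far as the arm can. A call with a gripper value outside its range is refused whole. "grip" is the closure in counts, from 0 (fully open) to 255 (shut), set as the call begins (left out, the last holds). The fingers move at their own pace and stop on an object; "newtons" is the grip in N (left out, the last holds). Time passes only in rows, so rows that repeat a pose let the fingers close. It gives the time, the measured TCP pose, the force and the opening at its end, in the units of the state.
- arm.get_state(): the state, without advancing time (a new reading comes with each control period).
- cams.grab_frame(name): name is "scene" or "top" or "wrist"; returns (picture, depth): 384x512x3 uint8, red, green, blue; 384x512 float32, m along the optical axis (not along the pixel's ray), 0 where there is no reading.
- cams.camera_params(name): a dict with "intrinsics" (3x3 intrinsics, pixels), "D" ([k1, k2, p1, p2, k3] as OpenCV has them; the pictures are not rectified), "position" and "attitude" of the camera in the world. Camera axes: x right, y down, z forward; pixel columns grow to the right and rows downward; lengths in m; the calibration is good to about 2 mm. A picture is of the moment at which its call begins: read the wrist's pose just before it. camera_params takes no time and is no camera call; for the wrist camera it gives the pose at the moment of the call.
- job_done(): hands the job in, once; it reports no verdict.
Trained networks look in the newest picture that a camera, given by its name, has taken for a name from the list of things; names that differ only in an ending like _2 or _b are one class to them, and where a whole thing is asked for, a point or a joint stands for the part that bears it (a point fixed in the world has none). Each returns a list of dicts, best first, with "score" (0 to 1); they miss things now and then, are a little off and sometimes report something else, mostly with a low value. They report only what shows in the picture. A call takes as long as a camera call. They do not tell look-alikes from the thing itself.
- finder.find_in(camera, query): "xyz" ([x, y, z] in m, in world coordinates, good to about 4 mm: the middle of the surface that is visible of it).
- finder.masks_of(camera, query): "mask" (384x512 bool, what is visible of it).
The state is a dict: "t": time; "q": joint angles; "qd": joint speeds; "joint_efforts": joint torques, N m; "eef_pos": TCP position; "ee_rot": TCP orientation; "force": force on the tool from outside, world axes, zero at the start; "moment": the same for the moment, N m; "width": finger opening in m.
Only numpy, scipy, OpenCV 4.12 (cv2) and the standard library are available. Lean on these libraries where they do the work, as an engineer would, in place of code of your own. Each camera call takes 0.05 s, during which the arm holds its last target. There are 200 camera calls.

## Working session

There is one attempt and no reset: what is moved stays moved. The work goes in short steps, Python scripts to look and compute and a tool call to move; the robot and the scene stay as the last step left them, time stands still between calls to the robot, and variables do not carry over. Pictures are saved under pics/ and viewed, about 12 in all and at most 16, crops included, and the job is handed in when it is done.

Besides the shell and the picture viewer there is one more tool, called after ">>>" as name(argument=value, ...) on one line, values as JSON. play_rows: Moves the arm, as the interface text tells. Its arguments: {"type":"object","properties":{"targets":{"type":"array","items":{"type":"array","items":{"type":"array","items":{"type":"number"}}}},"grip":{"type":"number"},"newtons":{"type":"number"}},"required":["targets"]}

```bash
ls; mkdir -p pics; python3 - <<'E'
from station import arm,cams,finder
import cv2,numpy as np
s=arm.get_state();print(s['t'],s['eef_pos'],s['ee_rot'],s['width'],arm.tcp_to_tips)
for c in('top','scene'):
    p,d=cams.grab_frame(c);cv2.imwrite(f'pics/{c}0.png',p[...,::-1])
    k=cams.camera_params(c);print(c,k['position'],k['attitude'],k['intrinsics'],k['D'])
    if c=='top':
        np.save('top_d.npy',d)
        for n in['dropper_large','dropper_small','flacon_wide','flacon_narrow','jar','tray_droppers','tray_flacons','tray_jars','beaker']:
            print(n,[(np.round(r['xyz'],3).tolist(),round(r['score'],2)) for r in finder.find_in(c,n)])
print(arm.get_state()['t'])
E
```

```text
pics
0.0 [0.25015398 0.62671242 0.40369708] [ 3.13986816e+00 -1.35606719e-04 -3.79907376e-01] 0.08775238477247672 0.1781
top [ 0.36488435 -0.01455789  1.38516686] [-3.00090764  0.01323527 -1.55208227] [[495.25116463   0.         258.42144549]
 [  0.         495.25116463 191.57332912]
 [  0.           0.           1.        ]] [-0.00228428  0.          0.          0.          0.        ]
dropper_large [([0.528, -0.146, 0.057], 0.57), ([0.527, -0.343, 0.003], 0.55)]
dropper_small [([0.44, 0.144, 0.06], 0.65)]
flacon_wide [([0.706, 0.145, 0.048], 0.62), ([0.54, 0.142, 0.05], 0.55)]
flacon_narrow [([0.626, 0.158, 0.054], 0.67)]
jar [([0.436, -0.144, 0.054], 0.85)]
tray_droppers [([0.539, 0.144, 0.051], 0.57), ([0.527, 0.333, 0.005], 0.55)]
tray_flacons []
tray_jars [([0.527, -0.346, 0.004], 0.56)]
beaker [([0.633, -0.204, 0.038], 0.84)]
scene [1.25142321 0.42792475 0.60323594] [-2.16802905  0.0113359   2.12235785] [[439.38295681   0.         260.56081744]
 [  0.         439.38295681 184.33902947]
 [  0.           0.           1.        ]] [-0.04602062  0.          0.          0.          0.        ]
0.55
```

```bash
python3 -c "
import cv2
a=cv2.imread('pics/top0.png');cv2.imwrite('pics/top0b.png',cv2.resize(a,(800,600),interpolation=cv2.INTER_CUBIC))
a=cv2.imread('pics/scene0.png');cv2.imwrite('pics/scene0b.png',cv2.resize(a,(800,600),interpolation=cv2.INTER_CUBIC))"
```

```text
(no output)
```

View pics/top0b.png

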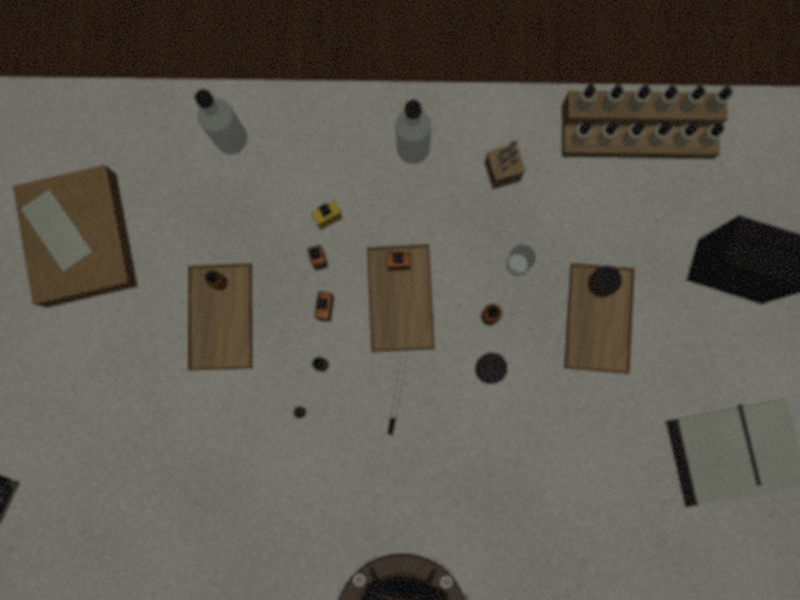

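View pics/scene0b.png

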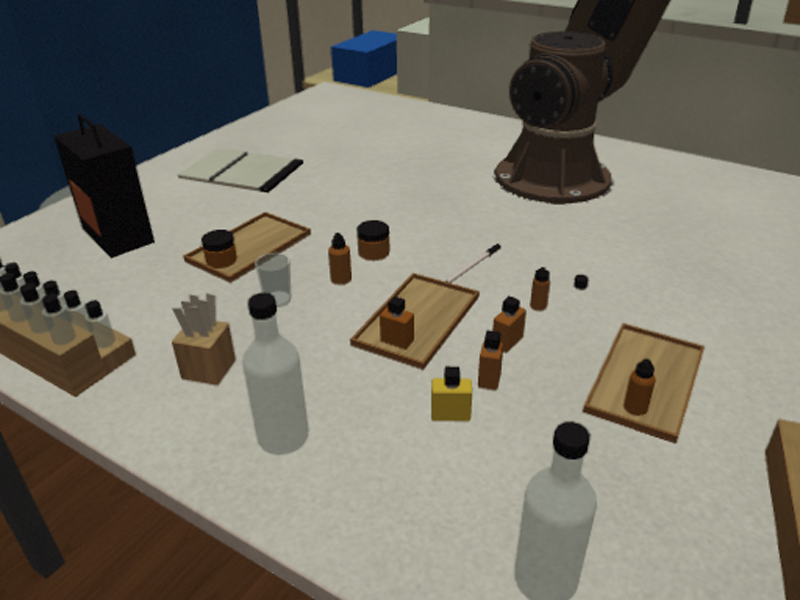

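The top view shows +x up and +y left. The dropper tray is left (220,317 at 800 px scale), the flacon tray centre (400,298) and the jar tray right (600,318). From the top down, the left column holds the yellow decoy (327,213), flacon_narrow (317,257), flacon_wide (323,305) and the small dropper (320,364). The large dropper is at (491,314), the jar at (491,367) and the beaker at (520,258). The small black piece at (300,411) is clutter.

```bash
cat > h.py <<'E'
from station import arm,cams,finder,job_done
import cv2,numpy as np
from scipy.spatial.transform import Rotation as Ro
def cloud(c,p,d,k):
    """world xyz per pixel from depth"""
    K=np.array(k['intrinsics']);D=np.array(k['D'])
    v,u=np.mgrid[:384,:512]
    n=cv2.undistortPoints(np.stack([u,v],-1).reshape(-1,1,2).astype(np.float32),K,D).reshape(384,512,2)
    P=np.dstack([n*d[...,None],d])
    return P@Ro.from_euler('xyz',k['attitude']).as_matrix().T+k['position']
def rect(xy):
    (c,s,a)=cv2.minAreaRect((np.asarray(xy)*1000).astype(np.float32))
    if s[0]<s[1]: s=s[::-1];a+=90
    a=(a+90)%180-90
    return np.round(np.array(c)/1000,4),np.round(s,1),round(a,1)   # centre m, size mm long first, angle of long axis deg
E
python3 - <<'E'
from h import *
p=cv2.imread('pics/top0.png')[...,::-1].astype(int);d=np.load('top_d.npy')
P=cloud('top',p,d,cams.camera_params('top'))
table=P[(abs(P[...,0]-.45)<.1)&(abs(P[...,1]-.22)<.03)];print('table z',np.median(table[:,2]),table[:,2].std())
sat=p[...,0]-p[...,2]
for n,c in dict(droppers=(.527,.333),flacons=(.54,0),jars=(.527,-.345)).items():
    m=(abs(P[...,0]-c[0])<.14)&(abs(P[...,1]-c[1])<.085)&(sat>14)&(P[...,2]<.03)
    print(n,m.sum(),rect(P[m][:,:2]))
for n,c,r in[('dl',(.528,-.146),.035),('ds',(.44,.144),.035),('fw',(.54,.142),.043),('fn',(.626,.158),.043),('jar',(.436,-.144),.045),('bk',(.633,-.204),.045)]:
    m=(np.hypot(P[...,0]-c[0],P[...,1]-c[1])<r)&(P[...,2]>.035)
    print(n,m.sum(),rect(P[m][:,:2]),np.median(P[m][:,:2],0),P[m][:,2].max())
E
```

```text
table z 0.0010086629804203495 0.0033236398542593154
droppers 2668 (array([0.5251, 0.3415]), array([196.5, 121.3]), 3.2)
flacons 2633 (array([0.5356, 0.0136]), array([255.5, 119. ]), 4.1)
jars 2546 (array([ 0.535 , -0.3442]), array([194.6, 121.1]), -3.9)
dl 130 (array([ 0.5317, -0.1465]), array([33.1, 31.6]), -65.3) [ 0.52976885 -0.1438081 ] 0.08648077109688623
ds 73 (array([0.44  , 0.1509]), array([24.3, 20.7]), -6.8) [0.4399796  0.14944259] 0.07312954411062389
fw 179 (array([0.5423, 0.1482]), array([47.7, 26.3]), -7.8) [0.53902244 0.14635442] 0.07872822617747843
fn 131 (array([0.63  , 0.1627]), array([34.9, 25.6]), 16.7) [0.62459917 0.15980371] 0.08415662179442429
jar 317 (array([ 0.4385, -0.1464]), array([52.2, 51. ]), -44.6) [ 0.43816845 -0.14505851] 0.05779445324200516
bk 167 (array([ 0.6289, -0.196 ]), array([50.3, 49.1]), 0.3) [ 0.63717346 -0.19978684] 0.07771532664850977
```

```bash
cat >> h.py <<'E'
def to(x,y,z,yaw):
    """shift+turn in tool axes to bring grasp point to x,y,z with tool yaw (deg)"""
    s=arm.get_state();w=np.array([x,y,z+.159])-s['eef_pos']
    R=Ro.from_euler('xyz',s['ee_rot']).as_matrix()
    t=-(yaw-np.degrees(s['ee_rot'][2]));t=(t+90)%180-90
    return 'shift mm %s turn %.1f | t %.2f F %s width %.1f'%(np.round(w@R*1000,1),t,s['t'],np.round(s['force'],1),s['width']*1000)
E
```

>>> play_rows(targets=[[[0.409, 0.35, 0.02, -21.8], [0.409, 0.35, 0.02, -21.8], [0.409, 0.35, 0.02, -21.8], [0.409, 0.35, 0.02, -21.8], [0.409, 0.35, 0.02, -21.8]]], grip=0, newtons=12)

```text
t: 1.18
eef_pos: [0.3959, 0.3485, 0.3934]
ee_rot: [-3.141, -0.001, 0.001]
force: [1.2, 0.0, 0.5]
width: 0.0876
```

```bash
python3 -c "
from h import *
print(to(.49,.15,.22,0),arm.get_state()['eef_pos'],arm.get_state()['ee_rot'])"
```

```text
shift mm [ 93.9 198.6  14.3] turn 0.1 | t 1.18 F [1.2 0.  0.5] width 87.6 [0.39587568 0.34845916 0.3933731 ] [-3.14087915e+00 -5.55488378e-04  1.20433158e-03]
```

>>> play_rows(targets=[[[0.094, 0.199, 0.014, 0], [0.094, 0.199, 0.014, 0], [0.094, 0.199, 0.014, 0], [0.094, 0.199, 0.014, 0], [0.094, 0.199, 0.014, 0]]])

```text
t: 1.8
eef_pos: [0.49, 0.1493, 0.379]
ee_rot: [3.141, 0.0, -0.003]
force: [0.3, 0.4, 0.2]
width: 0.0876
```

```bash
cat >> h.py <<'E'
def look(name):
    k=cams.camera_params('wrist');p,d=cams.grab_frame('wrist')
    cv2.imwrite(f'pics/{name}.png',p[...,::-1]);P=cloud('wrist',p,d,k)
    np.savez(f'{name}.npz',p=p,P=P);return p,P
E
python3 -c "
from h import *
p,P=look('w1')
print(arm.get_state()['eef_pos'],cams.camera_params('wrist')['position'],cams.camera_params('wrist')['attitude'])
print(P[5,256],P[192,256],P[378,256],P[192,5],P[192,506])
for n,c,r in[('ds',(.44,.148),.035),('fw',(.54,.146),.043),('fn',(.627,.161),.043)]:
    m=(np.hypot(P[...,0]-c[0],P[...,1]-c[1])<r)&(P[...,2]>.03)
    if m.sum()>9: print(n,m.sum(),rect(P[m][:,:2]),np.median(P[m][:,:2],0),P[m][:,2].max())
"
```

```text
[0.48975727 0.15039276 0.3791038 ] [0.57384865 0.14882936 0.35820276] [ 2.82656966e+00 -1.02051791e-03 -1.57250623e+00]
[ 0.64155548  0.14307135 -0.0017669 ] [ 0.4514399   0.14300223 -0.00130416] [0.51581885 0.14694861 0.30544   ] [ 0.45228191  0.43671436 -0.0005136 ] [ 0.45804269 -0.13355953  0.02161424]
ds 708 (array([0.4394, 0.15  ]), array([24.7, 23.6]), -55.5) [0.44387507 0.14949337] 0.06869117602211622
fw 22203 (array([0.5281, 0.1411]), array([67.9, 64.3]), -34.9) [0.51564972 0.14537941] 0.3580658147300491
fn 1095 (array([0.6247, 0.1594]), array([29.2, 26.2]), 16.9) [0.62025313 0.1587675 ] 0.07911943959359674
```

View pics/w1.png

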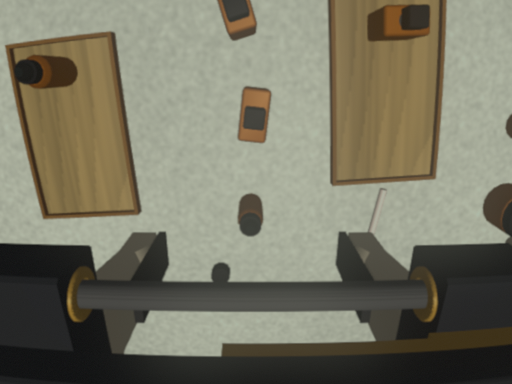

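The wrist view shows the small dropper at (250,212), flacon_wide at (254,115), flacon_narrow at (237,15) and most of both left trays. Next I'll refine their poses and the trays' from this frame.

```bash
python3 -c "
from h import *
f=np.load('w1.npz');p=f['p'].astype(int);P=f['P']
for n,c,r in[('ds',(.44,.149),.035),('fw',(.54,.146),.043),('fn',(.627,.161),.043)]:
  for lo in(.03,.041):
    m=(np.hypot(P[...,0]-c[0],P[...,1]-c[1])<r)&(P[...,2]>lo)&(P[...,2]<.1)
    print(n,m.sum(),rect(P[m][:,:2]))
v,u=np.mgrid[:384,:512]
sat=p[...,0]-p[...,2]
for n,c in dict(droppers=(.53,.34),flacons=(.565,.016)).items():
    m=(abs(P[...,0]-c[0])<.12)&(abs(P[...,1]-c[1])<.075)&(sat>20)&(P[...,2]<.02)&(v<225)
    m=cv2.morphologyEx(m.astype(np.uint8),cv2.MORPH_OPEN,np.ones((5,5)))>0
    print(n,rect(P[m][:,:2]))
print('to ds',to(.4395,.15,.037,0))
"
```

```text
ds 708 (array([0.4394, 0.15  ]), array([24.7, 23.6]), -55.5)
ds 612 (array([0.4394, 0.15  ]), array([24.7, 23.5]), -55.5)
fw 1555 (array([0.54 , 0.146]), array([47.9, 26.1]), -6.5)
fw 1545 (array([0.54 , 0.146]), array([47.9, 26.1]), -6.5)
fn 1095 (array([0.6247, 0.1594]), array([29.2, 26.2]), 16.9)
fn 1051 (array([0.6247, 0.1594]), array([29.2, 26.2]), 16.9)
droppers (array([0.5195, 0.3395]), array([198.2, 125. ]), 3.0)
flacons (array([0.5556, 0.0075]), array([188.4, 122.7]), 3.8)
to ds shift mm [-50.3   0.5 183.1] turn -0.1 | t 1.85 F [ 1.  -0.3  0.5] width 87.6
```

>>> play_rows(targets=[[[-0.05, 0, 0.05, 0], [-0.05, 0, 0.1, 0], [-0.05, 0, 0.15, 0], [-0.05, 0, 0.183, 0], [-0.05, 0, 0.183, 0]]])

```text
t: 2.48
eef_pos: [0.4386, 0.1516, 0.1944]
ee_rot: [3.138, 0.004, 0.002]
force: [0.7, -0.3, 0.2]
width: 0.0877
```

>>> play_rows(targets=[[[0, 0, 0, 0], [0, 0, 0, 0], [0, 0, 0, 0], [0, 0, 0, 0]]], grip=255, newtons=12)

```text
t: 2.98
eef_pos: [0.4396, 0.1515, 0.1967]
ee_rot: [-3.141, -0.001, 0.001]
force: [-0.9, -0.3, -0.9]
width: 0.0531
```

>>> play_rows(targets=[[[0, 0, 0, 0], [0, 0, 0, 0], [0, 0, 0, 0], [0, 0, 0, 0], [0, 0, 0, 0]]])

```text
t: 3.6
eef_pos: [0.4395, 0.1513, 0.196]
ee_rot: [3.141, 0.0, 0.001]
force: [-0.3, -0.6, 0.5]
width: 0.0255
```

```bash
python3 -c "
from h import *
print(to(.475,.336,.14,3))"
```

```text
shift mm [  35.7 -184.6 -103. ] turn -3.0 | t 3.60 F [-0.3 -0.6  0.5] width 25.5
```

>>> play_rows(targets=[[[0, 0, -0.04, 0], [0, 0, -0.1, 0], [0.01, -0.055, -0.103, -1], [0.02, -0.11, -0.103, -2], [0.03, -0.155, -0.103, -3]]])

```text
t: 4.22
eef_pos: [0.4694, 0.3082, 0.2994]
ee_rot: [-3.141, -0.001, 0.054]
force: [0.5, -0.4, -0.9]
width: 0.0255
```

>>> play_rows(targets=[[[0.005, -0.03, 0, 0], [0.005, -0.03, 0, 0], [0.005, -0.03, 0, 0]]])

```text
t: 4.6
eef_pos: [0.4725, 0.3362, 0.2985]
ee_rot: [3.141, 0.001, 0.053]
force: [0.5, -0.2, 0.3]
width: 0.0255
```

```bash
python3 -c "
from h import *
print(to(.472,.337,.0425,3));p,P=look('w2')"
```

```text
shift mm [-0.3 -1.  97. ] turn 0.0 | t 4.60 F [ 0.5 -0.2  0.3] width 25.5
```

View pics/w2.png

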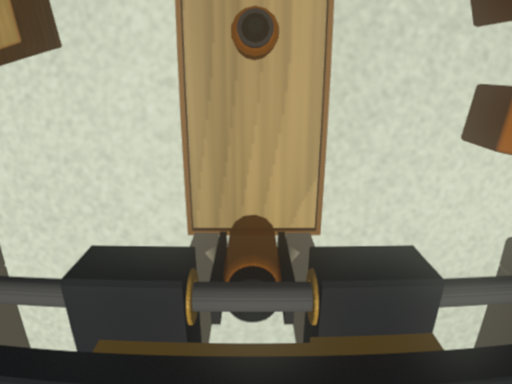

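The small dropper hangs upright at (252,265). The tray's near wall is at row 232, so I'll get its world position from the depth.

```bash
python3 -c "
from h import *
f=np.load('w2.npz');P=f['P']
for u,v in[(192,232),(318,232),(185,100),(325,100),(190,200),(322,200),(256,30),(205,200)]: print(u,v,np.round(P[v-1:v+2,u-1:u+2].reshape(-1,3).mean(0),4))
p=f['p'].astype(int)
print([ (v,p[v,205].tolist(),np.round(P[v,205],3).tolist()) for v in range(220,240,2)])
"
```

```text
192 232 [0.4263 0.3832 0.0107]
318 232 [0.4321 0.2754 0.011 ]
185 100 [0.5362 0.3892 0.0077]
325 100 [0.5421 0.2822 0.0109]
190 200 [0.4551 0.3849 0.0097]
322 200 [0.4599 0.2744 0.0071]
256 30 [0.5806 0.3379 0.0799]
205 200 [0.4535 0.3731 0.0037]
[(220, [165, 143, 95], [0.435, 0.373, 0.004]), (222, [165, 142, 95], [0.434, 0.373, 0.005]), (224, [165, 143, 96], [0.432, 0.373, 0.005]), (226, [162, 140, 94], [0.429, 0.373, 0.003]), (228, [97, 81, 57], [0.428, 0.373, 0.005]), (230, [94, 74, 50], [0.427, 0.372, 0.008]), (232, [118, 96, 68], [0.427, 0.372, 0.011]), (234, [95, 91, 78], [0.481, 0.358, 0.125]), (236, [96, 91, 77], [0.482, 0.358, 0.128]), (238, [95, 91, 77], [0.482, 0.357, 0.131])]
```

>>> play_rows(targets=[[[0, 0.004, 0.045, 0], [0, 0.004, 0.08, 0], [0, 0.004, 0.092, 0], [0, 0.004, 0.095, 0], [0, 0.004, 0.096, 0]]])

```text
t: 5.28
eef_pos: [0.4734, 0.3329, 0.2042]
ee_rot: [-3.14, -0.001, 0.053]
force: [-0.3, 0.4, -0.6]
width: 0.0258
```

>>> play_rows(targets=[[[0, 0, 0.001, 0], [0, 0, 0.001, 0], [0, 0, 0.001, 0]]])

```text
t: 5.65
eef_pos: [0.473, 0.3327, 0.2025]
ee_rot: [-3.141, -0.0, 0.053]
force: [-0.5, 0.2, -0.4]
width: 0.0256
```

```bash
python3 -c "
from h import *
print(to(.472,.333,.0422,3))"
```

```text
shift mm [-1.  -0.3  1.3] turn 0.0 | t 5.65 F [-0.5  0.2 -0.4] width 25.6
```

>>> play_rows(targets=[[[0, 0, 0.0005, 0], [0, 0, 0.001, 0], [0, 0, 0.0015, 0], [0, 0, 0.0015, 0]]])

```text
t: 6.15
eef_pos: [0.473, 0.3326, 0.201]
ee_rot: [-3.142, -0.0, 0.053]
force: [-1.3, -1.0, 4.5]
width: 0.0255
```

```bash
python3 -c "
from h import *
print(to(.472,.333,.0422,3))"
```

```text
shift mm [-1.  -0.4 -0.2] turn 0.1 | t 6.15 F [-1.3 -1.   4.5] width 25.5
```

>>> play_rows(targets=[[[0, 0, 0, 0], [0, 0, 0, 0], [0, 0, 0, 0], [0, 0, 0, 0], [0, 0, 0, 0]]], grip=80)

```text
t: 6.78
eef_pos: [0.473, 0.3326, 0.2005]
ee_rot: [3.141, 0.0, 0.053]
force: [0.2, 0.1, -0.4]
width: 0.0595
```

>>> play_rows(targets=[[[0, 0, -0.02, 0], [0, 0, -0.06, 0], [0, 0, -0.12, 0], [0, 0, -0.16, 0], [0, 0, -0.16, 0]]])

```text
t: 7.4
eef_pos: [0.4736, 0.3332, 0.3645]
ee_rot: [-3.137, -0.005, 0.053]
force: [-0.1, 0.7, -1.5]
width: 0.0599
```

```bash
python3 -c "
from h import *
p,P=look('w3')
print(to(.540,.146,.2,-6.5))"
```

```text
shift mm [ 57.  190.    2.8] turn 9.5 | t 7.45 F [-0.4  0.3 -1.4] width 59.7
```

View pics/w3.png

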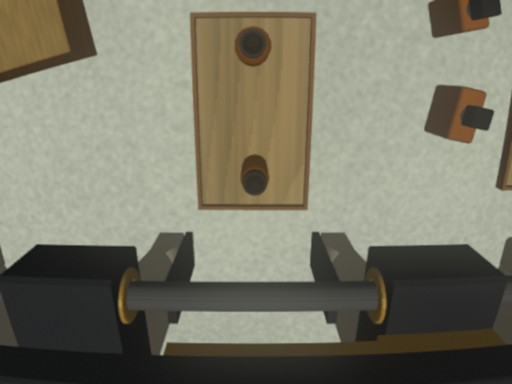

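The small dropper stands upright in its tray at (255,175). Next is flacon_wide.

>>> play_rows(targets=[[[0.015, 0.06, 0.003, 3], [0.03, 0.12, 0.003, 6], [0.05, 0.17, 0.003, 9.5], [0.057, 0.19, 0.003, 9.5], [0.057, 0.19, 0.03, 9.5]]])

```text
t: 8.07
eef_pos: [0.5408, 0.1443, 0.3304]
ee_rot: [-3.141, -0.001, -0.115]
force: [-0.5, 0.4, -1.0]
width: 0.0599
```

>>> play_rows(targets=[[[0, 0, 0.04, 0], [0, 0, 0.08, 0], [0, 0, 0.11, 0], [0, 0, 0.134, 0], [0, 0, 0.134, 0]]])

```text
t: 8.7
eef_pos: [0.5387, 0.1451, 0.1937]
ee_rot: [3.138, 0.005, -0.113]
force: [0.2, -0.4, 1.1]
width: 0.0603
```

```bash
python3 -c "
from h import *
print(to(.540,.146,.038,-6.5))"
```

```text
shift mm [ 1.1 -1.  -3.3] turn 0.0 | t 8.70 F [ 0.2 -0.4  1.1] width 60.3
```

>>> play_rows(targets=[[[0, 0, 0, 0], [0, 0, 0, 0], [0, 0, 0, 0], [0, 0, 0, 0], [0, 0, 0, 0]]], grip=255, newtons=18)

```text
t: 9.32
eef_pos: [0.5402, 0.1461, 0.1972]
ee_rot: [-3.141, -0.001, -0.113]
force: [-1.1, 0.2, 5.3]
width: 0.0259
```

```bash
python3 -c "
from h import *
print(to(.558,.010,.15,3.8))"
```

```text
shift mm [  33.1  133.2 -111.9] turn -10.2 | t 9.32 F [-1.1  0.2  5.3] width 25.9
```

>>> play_rows(targets=[[[0, 0, -0.03, 0], [0, 0, -0.08, 0], [0.01, 0.045, -0.112, -3], [0.02, 0.09, -0.112, -6], [0.033, 0.133, -0.112, -10]]])

```text
t: 9.95
eef_pos: [0.5574, 0.0088, 0.3091]
ee_rot: [-3.141, -0.001, 0.064]
force: [0.9, 0.1, -1.8]
width: 0.0258
```

>>> play_rows(targets=[[[0, 0, 0, 0], [0, 0, 0, 0]]])

```text
t: 10.2
eef_pos: [0.5576, 0.0099, 0.3083]
ee_rot: [-3.142, 0.001, 0.06]
force: [-0.1, 0.6, -1.0]
width: 0.0259
```

```bash
python3 -c "
from h import *
p,P=look('w4')
print(to(.558,.010,.0435,3.8))"
```

```text
shift mm [  0.4   0.4 105.8] turn -0.3 | t 10.25 F [ 0.8  0.1 -1.8] width 25.9
```

View pics/w4.png

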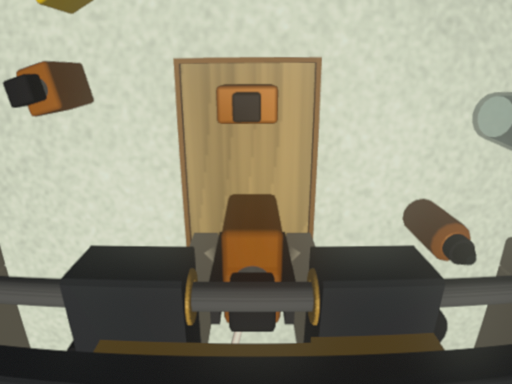

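The wide flacon hangs at (252,260), with the fixed sample at (247,104) and the tray's far wall at row 60. Next I'll measure the gap to the sample, and take positions for the narrow flacon and the large dropper.

```bash
python3 -c "
from h import *
P=np.load('w4.npz')['P']
for u,v in[(177,60),(320,60),(218,105),(277,105),(246,88),(246,121)]: print(u,v,np.round(P[v-1:v+2,u-1:u+2].reshape(-1,3).mean(0),4))
for n,c,r in[('sample',(.63,.015),.05),('fn',(.627,.161),.043),('dl',(.53,-.145),.035)]:
  for lo in (.04,.05):
    m=(np.hypot(P[...,0]-c[0],P[...,1]-c[1])<r)&(P[...,2]>lo)&(P[...,2]<.1)
    print(n,m.sum(),rect(P[m][:,:2]),np.median(P[m],0))
"
```

```text
177 60 [0.6506 0.0714 0.0109]
320 60 [ 0.6571 -0.0381  0.0111]
218 105 [0.6215 0.035  0.051 ]
277 105 [ 0.6226 -0.006   0.035 ]
246 88 [0.6337 0.0168 0.0516]
246 121 [0.6137 0.0154 0.0661]
sample 2355 (array([0.6229, 0.0157]), array([41.6, 25.7]), -86.6) [0.62420914 0.01542088 0.05229219]
sample 2220 (array([0.623 , 0.0157]), array([41.3, 25.4]), -86.5) [0.62413843 0.01541855 0.05242623]
fn 2607 (array([0.6277, 0.1591]), array([34. , 26.6]), 17.0) [0.62812932 0.15296198 0.05530972]
fn 2238 (array([0.6276, 0.1594]), array([34. , 26.1]), 17.2) [0.62798259 0.15404608 0.05754811]
dl 1947 (array([ 0.5328, -0.146 ]), array([33.6, 27.3]), -38.1) [ 0.53548794 -0.14219063  0.0598042 ]
dl 1629 (array([ 0.5327, -0.146 ]), array([33.3, 27.2]), -38.1) [ 0.53506088 -0.14287543  0.06172025]
```

>>> play_rows(targets=[[[0.006, -0.001, 0.04, 0], [0.006, -0.001, 0.08, 0], [0.006, -0.001, 0.098, 0], [0.006, -0.001, 0.102, 0], [0.006, -0.001, 0.103, 0]]])

```text
t: 10.88
eef_pos: [0.564, 0.0122, 0.2059]
ee_rot: [3.142, -0.0, 0.063]
force: [0.3, -0.0, -1.8]
width: 0.0256
```

>>> play_rows(targets=[[[0, 0, 0.001, 0], [0, 0, 0.0015, 0], [0, 0, 0.002, 0], [0, 0, 0.002, 0]]])

```text
t: 11.38
eef_pos: [0.5637, 0.0113, 0.2038]
ee_rot: [-3.142, -0.0, 0.062]
force: [-0.4, -1.1, -1.9]
width: 0.0256
```

>>> play_rows(targets=[[[0, 0, 0.0005, 0], [0, 0, 0.001, 0], [0, 0, 0.001, 0]]])

```text
t: 11.75
eef_pos: [0.5637, 0.0114, 0.2025]
ee_rot: [3.142, 0.0, 0.062]
force: [1.3, 0.3, -1.6]
width: 0.0259
```

>>> play_rows(targets=[[[0, 0, 0.0005, 0], [0, 0, 0.001, 0], [0, 0, 0.001, 0]]])

```text
t: 12.12
eef_pos: [0.5637, 0.0114, 0.2022]
ee_rot: [3.142, -0.0, 0.062]
force: [-2.4, 0.8, 6.5]
width: 0.026
```

>>> play_rows(targets=[[[0, 0, 0, 0], [0, 0, 0, 0], [0, 0, 0, 0], [0, 0, 0, 0], [0, 0, 0, 0]]], grip=80)

```text
t: 12.75
eef_pos: [0.5637, 0.0114, 0.2015]
ee_rot: [3.142, 0.0, 0.062]
force: [-0.2, -0.3, 0.6]
width: 0.0596
```

>>> play_rows(targets=[[[0, 0, -0.02, 0], [0, 0, -0.06, 0], [0, 0, -0.12, 0], [0, 0, -0.12, 0]]])

```text
t: 13.25
eef_pos: [0.5652, 0.0117, 0.3268]
ee_rot: [-3.14, -0.009, 0.063]
force: [0.3, 0.2, 0.4]
width: 0.0602
```

```bash
python3 -c "
from h import *
print(to(.6277,.1592,.155,17))"
```

```text
shift mm [  71.5 -143.3   13.7] turn -13.4 | t 13.25 F [0.3 0.2 0.4] width 60.2
```

>>> play_rows(targets=[[[0.025, -0.05, 0, -5], [0.05, -0.1, 0, -10], [0.0725, -0.143, 0.008, -13.4], [0.0725, -0.143, 0.008, -13.4], [0.0725, -0.143, 0.008, -13.4]]])

```text
t: 13.88
eef_pos: [0.6269, 0.1586, 0.3126]
ee_rot: [3.141, 0.002, 0.296]
force: [-1.7, -0.2, 0.5]
width: 0.0601
```

```bash
python3 -c "
from h import *
print(to(.6277,.1592,.041,17))"
```

```text
shift mm [  1.1  -0.4 112.6] turn -0.1 | t 13.88 F [-1.7 -0.2  0.5] width 60.1
```

>>> play_rows(targets=[[[0.001, 0, 0.04, 0], [0.001, 0, 0.08, 0], [0.001, 0, 0.105, 0], [0.001, 0, 0.112, 0], [0.001, 0, 0.112, 0]]])

```text
t: 14.5
eef_pos: [0.6283, 0.1583, 0.202]
ee_rot: [3.141, -0.0, 0.295]
force: [1.0, -0.4, 0.0]
width: 0.06
```

>>> play_rows(targets=[[[0, 0, 0, 0], [0, 0, 0, 0], [0, 0, 0, 0], [0, 0, 0, 0], [0, 0, 0, 0]]], grip=255, newtons=18)

```text
t: 15.12
eef_pos: [0.6283, 0.1591, 0.2019]
ee_rot: [-3.142, -0.0, 0.296]
force: [-0.4, -0.2, 3.0]
width: 0.0259
```

```bash
python3 -c "
from h import *
print(to(.503,.0085,.16,3.4))"
```

```text
shift mm [-163.7  107.5 -117.2] turn 13.6 | t 15.12 F [-0.4 -0.2  3. ] width 25.9
```

>>> play_rows(targets=[[[0, 0, -0.03, 0], [0, 0, -0.08, 0], [-0.03, 0.02, -0.117, 2], [-0.075, 0.05, -0.117, 7], [-0.12, 0.08, -0.117, 13.6]]])

```text
t: 15.75
eef_pos: [0.5355, 0.0464, 0.3188]
ee_rot: [-3.141, -0.001, 0.055]
force: [0.4, -0.6, 0.1]
width: 0.0258
```

>>> play_rows(targets=[[[-0.049, 0.0165, 0, 0], [-0.049, 0.0165, 0, 0], [-0.049, 0.0165, 0, 0]]])

```text
t: 16.12
eef_pos: [0.4891, 0.0282, 0.3191]
ee_rot: [-3.141, -0.001, 0.059]
force: [0.4, -0.0, -0.2]
width: 0.0262
```

```bash
python3 -c "
from h import *
p,P=look('w5')
print(to(.503,.0085,.0479,3.4))
for n,c,r in[('wide',(.563,.012),.05)]:
    m=(np.hypot(P[...,0]-c[0],P[...,1]-c[1])<r)&(P[...,2]>.04)&(P[...,2]<.085)
    print(n,m.sum(),rect(P[m][:,:2]),np.median(P[m],0))
"
```

```text
shift mm [ 12.2  20.7 112. ] turn -0.0 | t 16.18 F [ 0.7 -0.3 -0.8] width 25.9
wide 2908 (array([0.5759, 0.0138]), array([73.4, 33.4]), 2.9) [0.56723033 0.01160684 0.054109  ]
```

View pics/w5.png

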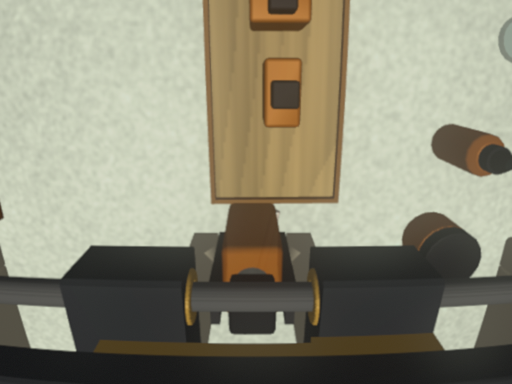

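flacon_wide stands upright at (283,92). The narrow flacon still hangs short of the tray, so I'll shift 12/21 mm first and then lower.

>>> play_rows(targets=[[[0.012, 0.021, 0, 0], [0.012, 0.021, 0.04, 0], [0.012, 0.021, 0.085, 0], [0.012, 0.021, 0.106, 0], [0.012, 0.021, 0.109, 0]]])

```text
t: 16.8
eef_pos: [0.5023, 0.0081, 0.2077]
ee_rot: [3.14, 0.004, 0.059]
force: [0.1, -0.1, -0.6]
width: 0.0257
```

>>> play_rows(targets=[[[0, 0, 0.001, 0], [0, 0, 0.0015, 0], [0, 0, 0.002, 0], [0, 0, 0.002, 0]]])

```text
t: 17.3
eef_pos: [0.5021, 0.0079, 0.2081]
ee_rot: [-3.141, -0.001, 0.058]
force: [0.4, 0.1, -0.3]
width: 0.0262
```

>>> play_rows(targets=[[[0, 0, 0.0005, 0], [0, 0, 0.001, 0], [0, 0, 0.001, 0]]])

```text
t: 17.68
eef_pos: [0.502, 0.0078, 0.2069]
ee_rot: [3.142, -0.0, 0.058]
force: [-1.0, 1.0, 5.2]
width: 0.0257
```

Contact. I'll release it and go to the large dropper (.5328,-.146).

>>> play_rows(targets=[[[0, 0, 0, 0], [0, 0, 0, 0], [0, 0, 0, 0], [0, 0, 0, 0], [0, 0, 0, 0]]], grip=55)

```text
t: 18.3
eef_pos: [0.502, 0.0078, 0.2065]
ee_rot: [3.142, 0.0, 0.058]
force: [-0.5, 0.2, -0.6]
width: 0.0671
```

>>> play_rows(targets=[[[0, 0, -0.02, 0], [0, 0, -0.06, 0], [0, 0, -0.12, 0], [0, 0, -0.12, 0], [0, 0, -0.12, 0]]])

```text
t: 18.92
eef_pos: [0.5016, 0.0077, 0.3266]
ee_rot: [-3.141, -0.0, 0.058]
force: [-0.0, -0.1, -0.9]
width: 0.0686
```

```bash
python3 -c "
from h import *
print(to(.5328,-.146,.155,0))"
```

```text
shift mm [ 22.2 155.3  12.6] turn 3.3 | t 18.93 F [-0.  -0.1 -0.9] width 68.6
```

>>> play_rows(targets=[[[0.005, 0.05, 0, 1], [0.015, 0.11, 0, 2], [0.022, 0.155, 0, 3.3], [0.022, 0.155, 0, 3.3], [0.022, 0.155, 0, 3.3]]])

```text
t: 19.55
eef_pos: [0.5325, -0.1457, 0.3251]
ee_rot: [-3.142, 0.003, -0.0]
force: [-0.3, -0.2, 0.8]
width: 0.0686
```

```bash
python3 -c "
from h import *
p,P=look('w6')
print(to(.5328,-.146,.042,0))
for n,c,r in[('dl',(.533,-.146),.03),('jar',(.4385,-.1464),.045),('bk',(.63,-.197),.045)]:
  for lo,hi in ((.02,.053),(.04,.1)):
    m=(np.hypot(P[...,0]-c[0],P[...,1]-c[1])<r)&(P[...,2]>lo)&(P[...,2]<hi)
    if m.sum()>9:print(n,m.sum(),rect(P[m][:,:2]),np.median(P[m],0))
"
```

```text
shift mm [  0.5   0.8 124.5] turn 0.0 | t 19.60 F [ 0.3 -0.2  0.8] width 68.6
dl 392 (array([ 0.5405, -0.1489]), array([33. , 13.4]), -89.3) [ 0.5450267  -0.14839096  0.03816538]
dl 1591 (array([ 0.5313, -0.1488]), array([32.9, 31.8]), 89.4) [ 0.53625991 -0.14887573  0.06035008]
jar 1618 (array([ 0.4381, -0.1518]), array([54.3, 48.4]), 26.7) [ 0.45644908 -0.14923387  0.04719178]
jar 1056 (array([ 0.4381, -0.1523]), array([54.4, 47.2]), 22.7) [ 0.45427459 -0.14923894  0.04849362]
bk 1277 (array([ 0.6259, -0.1982]), array([46. , 42.8]), -68.8) [ 0.63041613 -0.21347963  0.03838744]
bk 2488 (array([ 0.626 , -0.1991]), array([51.2, 50.7]), -6.8) [ 0.62937163 -0.21039075  0.06553432]
```

View pics/w6.png

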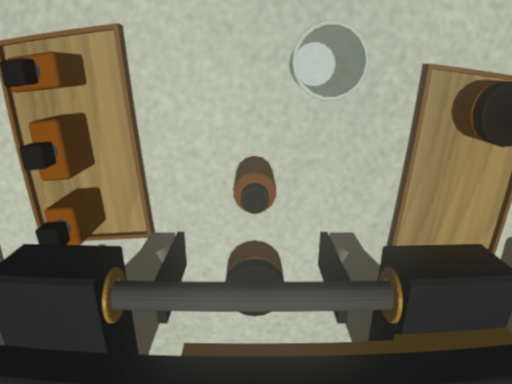

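The large dropper is at (255,185) and the jar at (255,270), partly hidden. The beaker at (329,60) is well clear, and both flacons stand upright in their tray on the left.

>>> play_rows(targets=[[[-0.001, 0.003, 0.03, 0], [-0.001, 0.003, 0.07, 0], [-0.001, 0.003, 0.105, 0], [-0.001, 0.003, 0.123, 0], [-0.001, 0.003, 0.123, 0]]])

```text
t: 20.23
eef_pos: [0.5313, -0.1475, 0.2022]
ee_rot: [3.141, 0.003, 0.002]
force: [-0.7, -1.0, -0.0]
width: 0.0686
```

>>> play_rows(targets=[[[0, 0, 0, 0], [0, 0, 0, 0], [0, 0, 0, 0], [0, 0, 0, 0], [0, 0, 0, 0]]], grip=255, newtons=16)

```text
t: 20.85
eef_pos: [0.5321, -0.1487, 0.204]
ee_rot: [3.142, -0.001, 0.001]
force: [0.3, 0.8, 2.5]
width: 0.0336
```

```bash
python3 -c "
from h import *
print(to(.526,.335,.18,3))"
```

```text
shift mm [  -5.7 -483.7 -135.1] turn -3.0 | t 20.85 F [0.3 0.8 2.5] width 33.6
```

>>> play_rows(targets=[[[0, 0, -0.03, 0], [0, 0, -0.08, 0], [0, 0, -0.13, 0], [0, -0.05, -0.135, 0], [0, -0.11, -0.135, 0]]])

```text
t: 21.48
eef_pos: [0.5317, -0.0382, 0.3396]
ee_rot: [-3.141, -0.002, -0.002]
force: [1.5, 0.7, -1.4]
width: 0.0336
```

>>> play_rows(targets=[[[0, -0.06, 0, 0], [0, -0.12, 0, 0], [0, -0.18, 0, 0], [0, -0.24, 0, 0], [0, -0.3, 0, 0]]])

```text
t: 22.1
eef_pos: [0.5312, 0.2632, 0.3384]
ee_rot: [3.141, 0.0, 0.001]
force: [0.9, 0.4, 0.6]
width: 0.0333
```

>>> play_rows(targets=[[[-0.005, -0.04, 0, -2], [-0.006, -0.065, 0, -3], [-0.006, -0.072, 0, -3], [-0.006, -0.072, 0, -3]]])

```text
t: 22.6
eef_pos: [0.5257, 0.333, 0.3383]
ee_rot: [3.141, 0.001, 0.053]
force: [-0.5, -0.9, -0.5]
width: 0.0333
```

```bash
python3 -c "
from h import *
p,P=look('w7')
m=(np.hypot(P[...,0]-.58,P[...,1]-.338)<.04)&(P[...,2]>.02)&(P[...,2]<.1)
print('sample',m.sum(),rect(P[m][:,:2]))
print(to(.522,.335,.05,3))"
```

```text
sample 1217 (array([0.5833, 0.3383]), array([29. , 28.7]), 77.9)
shift mm [ -3.5  -2.8 129.4] turn -0.0 | t 22.65 F [ 0.4 -1.2 -1.4] width 33.4
```

View pics/w7.png

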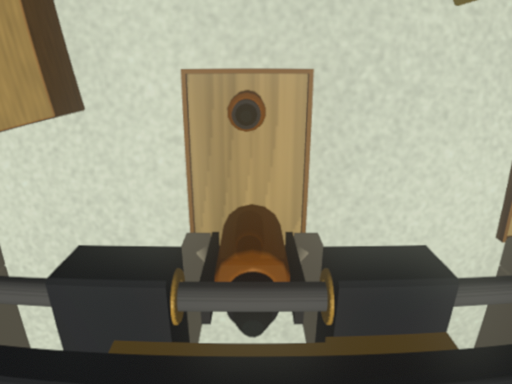

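The sample is at (246,112) and the large dropper hangs at (252,255). I'll lower it midway between the sample and the small dropper.

>>> play_rows(targets=[[[0.001, -0.001, 0.04, 0], [0.001, -0.001, 0.085, 0], [0.001, -0.001, 0.115, 0], [0.001, -0.001, 0.124, 0], [0.001, -0.001, 0.126, 0]]])

```text
t: 23.28
eef_pos: [0.527, 0.3339, 0.213]
ee_rot: [3.142, -0.0, 0.052]
force: [-0.1, 0.4, 0.1]
width: 0.033
```

>>> play_rows(targets=[[[0, 0, 0.001, 0], [0, 0, 0.0015, 0], [0, 0, 0.002, 0], [0, 0, 0.002, 0]]])

```text
t: 23.78
eef_pos: [0.5266, 0.3345, 0.2109]
ee_rot: [-3.141, -0.0, 0.053]
force: [-0.5, -0.2, -0.7]
width: 0.033
```

>>> play_rows(targets=[[[0, 0, 0.0005, 0], [0, 0, 0.001, 0], [0, 0, 0.001, 0]]])

```text
t: 24.15
eef_pos: [0.5266, 0.3344, 0.2094]
ee_rot: [3.141, 0.0, 0.053]
force: [-0.4, 0.5, -0.7]
width: 0.0334
```

>>> play_rows(targets=[[[0, 0, 0.0005, 0], [0, 0, 0.001, 0], [0, 0, 0.001, 0]]])

```text
t: 24.52
eef_pos: [0.5266, 0.3344, 0.209]
ee_rot: [-3.141, -0.0, 0.053]
force: [-1.1, -1.0, 4.3]
width: 0.0335
```

Contact. I'll release and rise, looking back to check before going to the jar.

>>> play_rows(targets=[[[0, 0, 0, 0], [0, 0, 0, 0], [0, 0, 0, 0], [0, 0, 0, 0], [0, 0, 0, 0]]], grip=60)

```text
t: 25.15
eef_pos: [0.5266, 0.3344, 0.2085]
ee_rot: [3.142, 0.0, 0.053]
force: [-0.7, -0.9, 0.1]
width: 0.0664
```

>>> play_rows(targets=[[[0, 0, -0.02, 0], [0, 0, -0.06, 0], [0, 0, -0.12, 0], [0, 0, -0.15, 0], [0, 0, -0.15, 0]]], grip=0)

```text
t: 25.78
eef_pos: [0.527, 0.3348, 0.3619]
ee_rot: [-3.138, -0.004, 0.053]
force: [-1.4, -0.6, -0.3]
width: 0.0876
```

```bash
python3 -c "
from h import *
p,P=look('w8')
for n,c in dict(ds=(.472,.333),dl=(.527,.334)).items():
    m=(np.hypot(P[...,0]-c[0],P[...,1]-c[1])<.03)&(P[...,2]>.02)&(P[...,2]<.1)
    print(n,m.sum(),rect(P[m][:,:2]),P[m][:,2].max())
print(to(.438,-.150,.2,0))"
```

```text
ds 953 (array([0.473 , 0.3311]), array([24.2, 23.8]), 43.2) 0.07328875104518584
dl 1473 (array([0.5249, 0.3332]), array([33.7, 32.8]), 2.9) 0.08989479951688384
shift mm [-1.141e+02  4.791e+02 -4.000e-01] turn 3.0 | t 25.82 F [-0.9  0.4 -0.1] width 87.7
```

>>> play_rows(targets=[[[-0.014, 0.058, 0, 1], [-0.028, 0.118, 0, 2], [-0.042, 0.178, 0, 3], [-0.056, 0.238, 0, 3], [-0.07, 0.298, 0, 3]]])

```text
t: 26.45
eef_pos: [0.4714, 0.0312, 0.3574]
ee_rot: [3.141, 0.002, 0.001]
force: [0.7, -0.4, 1.2]
width: 0.0878
```

```bash
python3 -c "
from h import *
print(to(.438,-.150,.2,0))"
```

```text
shift mm [-33.6 181.2  -1.4] turn 0.1 | t 26.45 F [ 0.7 -0.4  1.2] width 87.8
```

>>> play_rows(targets=[[[-0.011, 0.06, 0, 0], [-0.022, 0.12, 0, 0], [-0.034, 0.175, 0, 0], [-0.034, 0.181, 0, 0], [-0.034, 0.181, 0, 0]]])

```text
t: 27.08
eef_pos: [0.4384, -0.1483, 0.3577]
ee_rot: [-3.142, 0.002, -0.001]
force: [-0.4, 0.1, -0.2]
width: 0.0877
```

```bash
python3 -c "
from h import *
p,P=look('w9')
for n,c in dict(jar=(.438,-.150)).items():
    m=(np.hypot(P[...,0]-c[0],P[...,1]-c[1])<.045)&(P[...,2]>.042)&(P[...,2]<.1)
    print(n,m.sum(),rect(P[m][:,:2]),P[m][:,2].max())
print(to(.438,-.150,.032,0))"
```

```text
jar 2852 (array([ 0.4364, -0.1493]), array([52.9, 52.9]), 88.7) 0.05147671096287598
shift mm [ -0.4   2.4 166.9] turn 0.0 | t 27.12 F [-0.1  0.3 -0.4] width 88.1
```

>>> play_rows(targets=[[[-0.002, 0.0015, 0.05, 0], [-0.002, 0.0015, 0.1, 0], [-0.002, 0.0015, 0.145, 0], [-0.002, 0.0015, 0.164, 0], [-0.002, 0.0015, 0.164, 0]]])

```text
t: 27.75
eef_pos: [0.4364, -0.1482, 0.1931]
ee_rot: [3.141, 0.004, 0.003]
force: [-0.1, -0.2, -0.4]
width: 0.0877
```

>>> play_rows(targets=[[[0, 0, 0, 0], [0, 0, 0, 0], [0, 0, 0, 0], [0, 0, 0, 0], [0, 0, 0, 0]]], grip=255, newtons=20)

```text
t: 28.38
eef_pos: [0.4368, -0.1494, 0.1951]
ee_rot: [-3.142, -0.001, 0.001]
force: [-1.4, 2.1, 6.9]
width: 0.0534
```

```bash
python3 -c "
from h import *
print(to(.50,-.342,.15,-3.9))"
```

```text
shift mm [  63.2  192.6 -113.9] turn 3.9 | t 28.38 F [-1.4  2.1  6.9] width 53.4
```

>>> play_rows(targets=[[[0, 0, -0.03, 0], [0, 0, -0.08, 0], [0.01, 0.04, -0.114, 1], [0.03, 0.095, -0.114, 2.5], [0.05, 0.15, -0.114, 3.9]]])

```text
t: 29.0
eef_pos: [0.4871, -0.3009, 0.3094]
ee_rot: [3.142, -0.002, -0.067]
force: [2.4, 0.6, -0.5]
width: 0.0538
```

>>> play_rows(targets=[[[0.01, 0.043, 0, 0], [0.01, 0.043, 0, 0], [0.01, 0.043, 0, 0], [0.01, 0.043, 0, 0]]])

```text
t: 29.5
eef_pos: [0.4936, -0.3421, 0.3086]
ee_rot: [-3.141, 0.0, -0.067]
force: [0.7, -0.6, -0.8]
width: 0.0537
```

```bash
python3 -c "
from h import *
p,P=look('w10')
m=(np.hypot(P[...,0]-.595,P[...,1]+.35)<.05)&(P[...,2]>.03)&(P[...,2]<.1)
print('sample',m.sum(),rect(P[m][:,:2]))
print(to(.50,-.342,.041,-3.9))"
```

```text
sample 4953 (array([ 0.5923, -0.3499]), array([51.5, 51.1]), -70.4)
shift mm [  6.2  -0.4 108.8] turn 0.1 | t 29.55 F [ 0.5 -0.  -1.9] width 53.7
```

View pics/w10.png

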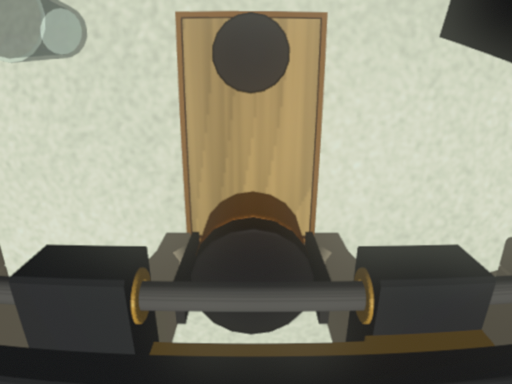

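The sample jar is at (251,52), and the held jar is centred over the free floor. I'll shift 6 mm and lower it.

>>> play_rows(targets=[[[0.006, 0.002, 0.03, 0], [0.006, 0.002, 0.07, 0], [0.006, 0.002, 0.095, 0], [0.006, 0.002, 0.104, 0], [0.006, 0.002, 0.106, 0]]])

```text
t: 30.18
eef_pos: [0.5, -0.3449, 0.2029]
ee_rot: [3.141, -0.0, -0.066]
force: [0.1, 0.1, -0.5]
width: 0.0535
```

>>> play_rows(targets=[[[0, 0, 0.0005, 0], [0, 0, 0.001, 0], [0, 0, 0.0015, 0], [0, 0, 0.0015, 0]]])

```text
t: 30.68
eef_pos: [0.4997, -0.3454, 0.2013]
ee_rot: [3.141, -0.0, -0.068]
force: [-0.3, -0.7, -1.6]
width: 0.0536
```

>>> play_rows(targets=[[[0, 0, 0.0005, 0], [0, 0, 0.001, 0], [0, 0, 0.001, 0]]])

```text
t: 31.05
eef_pos: [0.4996, -0.3454, 0.2002]
ee_rot: [3.142, 0.0, -0.067]
force: [-0.5, -0.3, 1.2]
width: 0.0537
```

>>> play_rows(targets=[[[0, 0, 0.0005, 0], [0, 0, 0.0005, 0]]])

```text
t: 31.3
eef_pos: [0.4996, -0.3454, 0.2001]
ee_rot: [3.141, -0.0, -0.067]
force: [-2.6, 0.5, 5.3]
width: 0.0538
```

>>> play_rows(targets=[[[0, 0, 0, 0], [0, 0, 0, 0], [0, 0, 0, 0], [0, 0, 0, 0], [0, 0, 0, 0]]], grip=0)

```text
t: 31.92
eef_pos: [0.4997, -0.3454, 0.1995]
ee_rot: [-3.142, 0.0, -0.067]
force: [0.0, -0.1, -0.2]
width: 0.087
```

>>> play_rows(targets=[[[0, 0, -0.02, 0], [0, 0, -0.06, 0], [0, 0, -0.12, 0], [0, 0, -0.18, 0], [0, 0, -0.18, 0]]])

```text
t: 32.55
eef_pos: [0.5006, -0.3459, 0.3857]
ee_rot: [3.138, -0.01, -0.067]
force: [0.9, -0.3, -0.1]
width: 0.0876
```

```bash
python3 - <<'E'
from h import *
p,P=look('w11');c=(.5,-.345)
m=(np.hypot(P[...,0]-c[0],P[...,1]-c[1])<.045)&(P[...,2]>.042)&(P[...,2]<.1)
print('jar',m.sum(),rect(P[m][:,:2]),np.median(P[m][:,2]),to(.5,-.345,.2,0))
p,d=cams.grab_frame('scene');cv2.imwrite('pics/scene1.png',cv2.resize(p[...,::-1],(800,600),interpolation=cv2.INTER_CUBIC))
p,d=cams.grab_frame('top');P=cloud('top',p,d,cams.camera_params('top'))
m=(np.hypot(P[...,0]-.629,P[...,1]+.196)<.045)&(P[...,2]>.035);print('beaker',rect(P[m][:,:2]))
E
```

```text
jar 2503 (array([ 0.4992, -0.3465]), array([53.3, 52.1]), -3.1) 0.05394828742253466 shift mm [-0.1 -0.5 23.5] turn -3.9 | t 32.60 F [-0.2  0.2 -1.2] width 87.6
beaker (array([ 0.5901, -0.1847]), array([42.1,  7.8]), 75.8)
```

View pics/scene1.png

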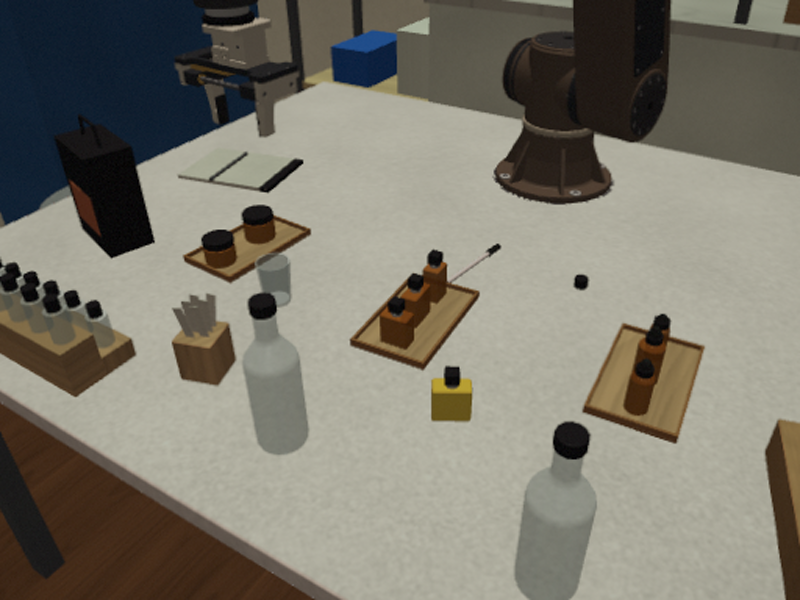

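All five stand upright in the right trays. The beaker at (273,280) and the yellow decoy at (452,398) have not moved since the first scene picture. The odd beaker reading from the top camera probably comes from the arm blocking that view. I'm handing in now.

```bash
python3 -c "
from station import job_done
print(job_done())"
```

```text
the job is handed in; nothing more can be done
None
```

All five containers are sorted and the job is handed in, at about 33 s of the 109 s allowed. Both droppers, both flacons and the jar stand upright in the trays with their matching samples. I lowered each one slowly and released it only when the force reading showed contact with the tray floor, at about 4–7 N.

**Checks that passed:**
- **Heights:** the tops of both droppers and the jar matched standing on the 5 mm floor (73, 90 and 54 mm).
- **Flacons:** I checked these by eye and by their floor contact; I did not measure their final tops.
- **Final scene picture:** all five are upright, and the beaker and yellow look-alike are where they started.

**Check that disagreed:** the last top-camera reading of the beaker was about 40 mm off, with a 42 × 8 mm outline. I put that down to the arm blocking the view, because the scene picture shows the beaker at the same pixels as at the start. I did not repeat the measurement.

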